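Snap the chill clip onto the welded tube

ROBOT

A 7-joint arm with a two-finger parallel gripper is mounted at the origin on the work surface. World frame = base frame: x ahead of the robot, y to its left, z up, the work surface at z = 0. Lengths are in m, angles in rad, forces in N, time in s.
With the tool pointing down it reaches from about 0.4 to 0.85 m from the base axis. Payload 4.4 kg.
Tool frame: the origin (TCP) lies on the centre line of the jaws, within the pads' length; the fingertips stand 22 mm ahead of it and the grasp point (between the pads) lies 3 mm ahead of it (bot.finger_overhang is the distance from the TCP to the fingertips, in m); z points along the fingers, y is the direction in which the jaws open and shut (so a half turn about z gives the same grasp; the last joint's range is limited). The gripper opens to 94 mm and grips with 3 to 60 N. Pads are 16 mm wide; open, the fingers measure 119 mm over their backs; the gripper's body (75 mm by 177 mm) begins 78 mm behind the grasp point.
Start: joints at [1.282, 0.628, 0.038, 1.517, -0.027, 0.996, -0.02], TCP at [0.144, -0.634, 0.206] pointing down, gripper open.
Joint ranges: [-3.06, 3.06], [-0.37, 2.12], [-1.25, 1.32], [0.18, 2.47], [-1.1, 4.24], [0.23, 1.98], [-2.94, 2.94]. Speed limits (rad/s): [2.57, 2.57, 3.14, 3.14, 3.14, 3.14, 3.14].

INTERFACE

Orientations are given as a rotation vector (axis times angle).
In Python, from bench import bot, optics gives the robot as it stands. The module is installed in compiled form; this text tells all that it offers. Calls block until the motion is done:
- bot.move_ptp(position, orientation): joint-space move of the TCP to a pose.
- bot.line_to(position, rotation=None, v=0.15, guard=None): straight line of the TCP; rotation=None keeps the orientation; v is the mean speed in m/s. With guard (N) it stops when the force on the tool has changed by that much, and returns True; else False.
- bot.move_joints(angles): joint-space move.
- bot.release() and bot.close_gripper(): open the fingers fully, or close them until they stop; the grip force is fixed at half the most.
- bot.wait(seconds).
- bot.inverse_kinematics(position, orientation): joint angles nearest the present ones, or None.
- optics.grab_frame(name): name is "side" or "top"; returns a dict with "frame" (480x640x3 uint8, red, green, blue), "intrinsics" (3x3 intrinsics, pixels), "R" (3x3) and "t" (3): a world point X has camera coordinates R X + t. Camera axes: x right, y down, z forward; pixel columns grow to the right and rows downward; lengths in m; the calibration is good to about 2 mm. A picture is of the moment at which its call begins. There is no depth.
A pose or a line that the arm cannot do raises bot.PlanningError and nothing moves.
- bot.job_done(): hands the job in, once; it reports no verdict.
Readings, each from a call of its own:
- bot.current_time(): time.
- bot.current_joint_pos(): joint angles.
- bot.current_joint_velocities(): joint speeds.
- bot.current_joint_torque(): joint torques, N m.
- bot.current_ee_pos(): TCP position.
- bot.current_tool_rot(): TCP orientation.
- bot.current_contact_force(): force on the tool from outside, world axes, zero at the start.
- bot.current_ft_torque(): the same for the moment, N m.
- bot.current_opening(): finger opening in m.
Only numpy, scipy, OpenCV 4.12 (cv2) and the standard library are available. Lean on these libraries where they do the work, as an engineer would, in place of code of your own. Each camera call takes 0.05 s, during which the arm holds its last target. There are 200 camera calls.

TASK

Swing the red hold-down bar of the parking cradle up and leave it standing up, slide the copper chill clip forward out from under the bridge behind it, and push the clip straight down over the tube, midway between its two yellow rings, until both arms snap past the widest point and it sits fully home, handle up. Let go of it, and do not disturb the can, the jar or the brush.

Things in the scene. Friction and masses are not known exactly. Their poses are not given: they have to be found in the camera images.
- tube_mark (a point): Point on the axis of the welded tube midway between its two yellow painted rings (at x = -60 and +60 mm of it), 100 mm above the bench. The tube is level, bare metal, 44 mm diameter; x runs along it, z up. The clip goes here with its bore on the tube's axis; either way round along x will do.
- spool: The fixed tube assembly on two blue stands; origin on the bench under the tube's middle, x along the tube, base plate 300 x 80 mm. The mark is at x = -45 mm. Flanges of 72 mm diameter, 14 mm thick, close the tube at x = -125 and +125 mm; a 44 mm branch tube rises from the axis at x = +75 mm, leaning 28 degrees towards +x, to about 195 mm above the bench.
- cradle: Grey and blue parking cradle, fixed; origin on the bench, x along its rail, front towards -x, base 200 x 200 mm. The clip straddles an aluminium rail on y = 0, 28 mm wide, top at 62 mm, from x = -105 to +90 mm. It slides along it and can be lifted only when its centre is in front of x = +3 mm, clear of the bridge; it starts at x = +12 to +28 mm.
- bridge (a point): Middle of the underside of the blue fixed bridge over the rail, 74 mm above the bench, at x = +64, y = 0 of the cradle. Bridge 22 mm long (x), 104 mm wide, 10 mm thick, on legs at y = -46 and +46 mm. The rear end of the clip's spine starts beneath it.
- bar (a joint): Hinge angle of the red hold-down bar, rad: 0 lying level across the rail in front of the clip's handle (it covers the spine's front end and blocks the handle), grows as its free end (the cradle's -y side) swings up and over towards +y; stop at 2.3. Starts at 0 to 0.15. Stiff friction hinge: it stays where it is left (about 1 to 2 N at the knob moves it).
- bar_hinge (a point): On the hinge axis of the bar, 78 mm above the bench, at x = -20, y = +85 mm of the cradle; the axis runs along the cradle's x. Its two blue lugs reach 88 mm above the bench. The red bar is 12 mm wide (x), 10 mm thick and 176 mm long from here.
- bar_knob (a point): Centre of the black disc knob at the bar's free end: 32 mm diameter, 14 mm thick along the cradle's x (flat faces look to -x and +x), on edge on the bar, 160 mm from the hinge along the bar and 21 mm above the bar's centre line; 99 mm above the bench with the bar down. It can turn between fingers that pinch its flat faces.
- clip_grip (a point): Centre of the clip's black handle: an upright block 40 mm long (clip x), 14 mm wide (y), 40 mm tall, 50 mm above the axis of the clip's bore (90 mm above the bench when parked). It stands on the copper spine, 100 x 60 x 8 mm, whose top is 20 mm below this point. Clip x runs along rail and bore, z up. Mass about 0.24 kg.
- clip_bore (a point): Axis point of the clip's bore, midway along it, 22 mm below the spine's underside; on the tube's axis when home. The copper clip is open below; its two sprung arms, 70 mm long in x, hang at y = -29 and +29 mm to 26 mm below this point, mouth 33 mm wide, its edges flared. Snapping it over the tube takes about 10 to 16 N straight down.
- clip_arm_l (a joint): Spread of the clip's +y arm, rad: 0 closed, about 0.13 when passing the widest point of the tube, about 0.03 when home.
- clip_arm_r (a joint): Spread of the clip's -y arm, same values.
- spray: Green spray can, 64 mm diameter, 170 mm tall, loose on the bench, origin under its centre. Not to be disturbed.
- flux: White jar with an orange cap, 66 mm diameter, 130 mm tall, loose, origin under its centre. Not to be disturbed.
- brush: Flat brush with grey-white bristles and a wooden handle, 190 mm long, lying along its x axis, origin under its middle. Not to be disturbed.
There are look-alikes about, which are no part of the job. Of the things shaped like the part that bears clip_grip, the copper one is meant.

How it is judged:
On the way, in this order (a step that is already met when the one before it is completed fails the run):
1. the hold-down bar is swung up past 1.1 rad (value of joint bar above 1.1 rad), for 0.2 s.
2. the clip is out of the cradle, its bore point more than 110 mm from the cradle's origin (distance between clip_bore and cradle above 0.11 m), for 0.1 s.
3. the clip is snapped home on the tube between the yellow rings (x of clip_bore in the frame of tube_mark between -0.015 and 0.015 m and y of clip_bore in the frame of tube_mark between -0.004 and 0.004 m and z of clip_bore in the frame of tube_mark between -0.004 and 0.004 m and angle between the x axis of clip_bore and the x axis of tube_mark, either way round below 0.12 rad and angle between the z axis of clip_bore and the z axis of tube_mark, either way round below 0.35 rad and value of joint each of clip_arm_l, clip_arm_r below 0.09 rad), for 0.2 s.
At the end, for the whole second after the job is handed in: The clip is at rest on the tube with its bore point within 15 mm of the mark along the tube and within 4 mm of the tube's axis sideways and in height, in line with the tube within 0.12 rad and upright within 0.35 rad, both arms closed below 0.09 rad; the bar stands up past 1.1 rad (all of step 3 and value of joint bar above 1.1 rad and linear speed of clip below 0.02 m/s); the robot touches nothing.
It fails at once if the spray can is moved more than 30 mm (distance of spray from where it was at the start of the episode above 0.03 m).
It fails at once if the jar is moved more than 30 mm (distance of flux from where it was at the start of the episode above 0.03 m).
It fails at once if the brush is moved more than 30 mm (distance of brush from where it was at the start of the episode above 0.03 m).
It also fails if it takes over 67 s, if anything falls off the work surface, if the arm or the gripper's body presses on something with over 40 N, if the wrist force passes 120 N, or if a joint passes its speed limit or range.

## Working session

There is one attempt and no reset: what is moved stays moved. The work goes in short steps, each a Python script; the robot and the scene stay as the last script left them, time stands still between calls to the robot, and variables do not carry over. Pictures are saved under pics/ and viewed, about 8 in all and at most 12, crops included, and the job is handed in when it is done.

```bash
mkdir -p pics; cat > h.py <<'E'
import numpy as np, cv2
from bench import bot, optics
from scipy.spatial.transform import Rotation as Rn
def snap(cam,fn=None):
    f=optics.grab_frame(cam)
    if fn: cv2.imwrite('pics/'+fn,f['frame'][:,:,::-1])
    return f
def ray(f,u,v):
    d=np.linalg.inv(f['intrinsics'])@np.array([u,v,1.]); R=np.array(f['R']); t=np.array(f['t'])
    return -R.T@t, R.T@d
def onz(f,u,v,z):
    c,d=ray(f,u,v); return c+d*(z-c[2])/d[2]
def proj(f,X):
    p=np.array(f['intrinsics'])@(np.array(f['R'])@np.array(X)+np.array(f['t'])); return p[:2]/p[2]
def tri(f1,p1,f2,p2):
    A=[];b=[]
    for f,p in((f1,p1),(f2,p2)):
        c,d=ray(f,*p); d=d/np.linalg.norm(d); P=np.eye(3)-np.outer(d,d); A.append(P);b.append(P@c)
    return np.linalg.lstsq(np.vstack(A),np.hstack(b),rcond=None)[0]
def down(yaw): # tool z down, tool y (jaw) direction at angle yaw+90 in world; tool x at yaw
    x=np.array([np.cos(yaw),np.sin(yaw),0]);z=np.array([0,0,-1.]);y=np.cross(z,x)
    return Rn.from_matrix(np.c_[x,y,z]).as_rotvec()
E
python3 - <<'E'
from h import *
for c in('top','side'):
    f=snap(c,c+'0.png'); print(c,ray(f,320,240),f['intrinsics'][0][0])
print(bot.current_time(),bot.current_tool_rot(), bot.finger_overhang)
E
```

```text
top (array([0.40524559, 0.01576385, 1.13965724]), array([ 0.14511324,  0.03227078, -0.98913835])) 545.0794613216054
side (array([ 0.42766017, -0.763575  ,  0.92751679]), array([ 0.10305352,  0.6770898 , -0.72867643])) 545.3850958273902
0.1 [-3.12048290e+00 -3.49063965e-01  2.82114701e-04] 0.022
```

View pics/top0.png

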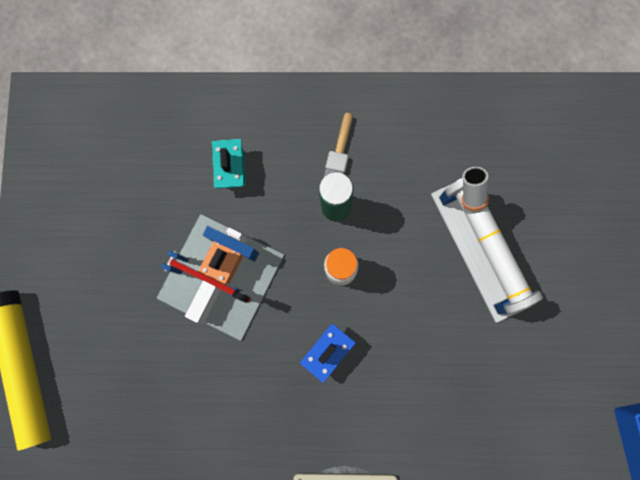

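View pics/side0.png

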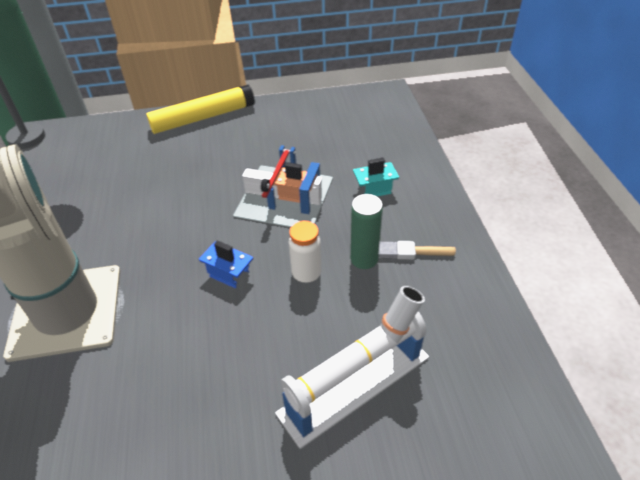

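The top view shows three clip shapes: teal (228,163), blue (328,353) and copper (220,262). The copper one is meant, because it sits on the cradle rail behind the red bar. The tube with its yellow rings is at (489,237) and (517,294). I'll confirm with enlarged crops.

```bash
python3 - <<'E'
import cv2,numpy as np
t=cv2.imread('pics/top0.png');s=cv2.imread('pics/side0.png')
r=lambda im,x,y,w,h,k:cv2.resize(im[y:y+h,x:x+w],(w*k,h*k),interpolation=cv2.INTER_CUBIC)
a=r(t,150,205,140,140,4);
b=r(s,230,140,110,93,3); b=cv2.copyMakeBorder(b,0,0,0,240-b.shape[1] if b.shape[1]<240 else 0,cv2.BORDER_CONSTANT) 
c=r(t,430,160,120,140,2)
out=np.zeros((600,800,3),np.uint8);out[:560,:560]=a; b=cv2.resize(b,(240,203));out[:203,560:]=b;out[210:490,560:]=c
cv2.imwrite('pics/crop0.png',out)
E
```

```text
(no output)
```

View pics/crop0.png

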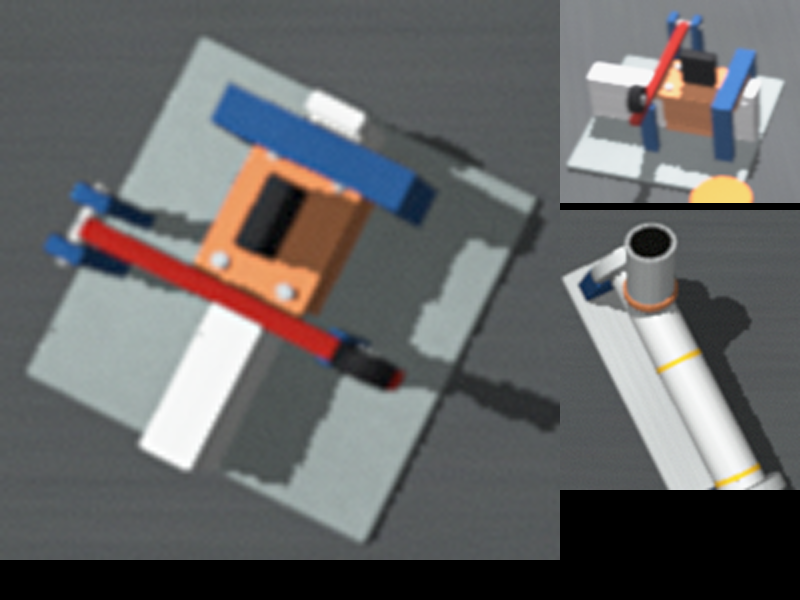

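```bash
cat > meas.py <<'E'
from h import *
f=snap('top');s=snap('side')
c=[onz(f,u,v,.008) for u,v in((200,214.25),(285,255),(241.25,340.75),(157,298.25))]
print('base centre',np.mean(c,0),[np.linalg.norm(c[i]-c[i-1]).round(4) for i in range(4)])
d=[c[0]-c[3],c[1]-c[2]];print('yaw',[np.arctan2(e[1],e[0]).round(4) for e in d],[np.arctan2(-e[0],e[1]).round(4) for e in(c[0]-c[1],c[3]-c[2])])
print('rail front',onz(f,191,319.7,.062))
# bridge top centre
print('bridge',(onz(f,150+232/4,205+83/4,.084)+onz(f,150+437/4,205+188/4,.084))/2, 'rear edge')
for nm,F in(('top',f),('side',s)):
    h=cv2.cvtColor(F['frame'],cv2.COLOR_RGB2HSV); m=cv2.inRange(h,(20,90,120),(32,255,255))
    n,l,st,ce=cv2.connectedComponentsWithStats(m)
    for i in range(1,n):
        x,y,w,hh,a=st[i]
        if 8<a<200:
            p=np.argwhere(l==i)[:,::-1].astype(float)
            q=p-p.mean(0);ax=np.linalg.svd(q,full_matrices=False)[2][0];t=q@ax
            e1=p[t>t.max()-1.2].mean(0);e2=p[t<t.min()+1.2].mean(0)
            print(nm,a,e1,e2,'mid z=.1',onz(F,*((e1+e2)/2),.1).round(4))
    for nm2,lo,hi in(('red',(0,150,60),(6,255,255)),('black',(0,0,0),(180,120,40))):
        m=cv2.inRange(h,lo,hi);n,l,st,ce=cv2.connectedComponentsWithStats(m)
        print(nm,nm2,[(ce[i].round(1).tolist(),st[i].tolist()) for i in range(1,n) if st[i][4]>40])
E
python3 meas.py
```

```text
base centre [0.49270515 0.2590793  0.008     ] [np.float64(0.1966), np.float64(0.2013), np.float64(0.198), np.float64(0.1979)]
yaw [np.float64(-0.4349), np.float64(-0.4523)] [np.float64(-0.4393), np.float64(-0.4466)]
rail front [0.40287466 0.30331306 0.062     ]
bridge [0.56123772 0.22014171 0.084     ] rear edge
top 69 [478.5 240. ] [498.6 230.4] mid z=.1 [ 0.5694 -0.2739  0.1   ]
top 72 [507.5 297. ] [528.5 288. ] mid z=.1 [ 0.4601 -0.3263  0.1   ]
top red [([202.1, 276.6], [170, 260, 65, 34, 370])]
top black [([226.4, 161.5], [222, 150, 8, 21, 80]), ([474.9, 175.7], [466, 169, 19, 14, 202]), ([219.4, 260.2], [214, 252, 12, 17, 77]), ([9.4, 297.5], [0, 291, 22, 14, 247]), ([243.7, 297.6], [239, 295, 10, 7, 41])]
side 53 [370.5 360. ] [356.75 340.25] mid z=.1 [ 0.5734 -0.2694  0.1   ]
side 61 [313.   399.25] [299.  377.5] mid z=.1 [ 0.463  -0.3225  0.1   ]
side red [([278.2, 167.8], [269, 151, 19, 36, 152])]
side black [([249.2, 99.5], [246, 94, 7, 12, 62]), ([375.8, 167.6], [370, 162, 13, 12, 123]), ([293.1, 172.4], [287, 167, 13, 11, 117]), ([224.6, 253.5], [217, 247, 16, 14, 117]), ([412.1, 294.1], [405, 289, 15, 11, 92])]
```

```bash
cat >> h.py <<'E'
yc=-0.443; CX=np.array([np.cos(yc),np.sin(yc),0]); CY=np.array([-np.sin(yc),np.cos(yc),0]); C0=np.array([.4935,.259,0])
def cr(x,y,z): return C0+x*CX+y*CY+np.array([0,0,z])
def tocr(p): d=np.asarray(p)-C0; return np.array([d@CX,d@CY,d[2]])
def ik(p,r):
    q=bot.inverse_kinematics(p,r); return None if q is None else np.round(q,2)
E
python3 - <<'E'
from h import *
f=snap('top');s=snap('side')
hd=tri(f,(219.4,260.2),s,(293.1,172.4));print('handle',hd,tocr(hd))
# knob in side view
h=cv2.cvtColor(s['frame'],cv2.COLOR_RGB2HSV);m=cv2.inRange(h[170:200,255:280],(0,0,0),(180,150,60));ys,xs=np.nonzero(m);ks=(255+xs.mean(),170+ys.mean());print(ks,len(xs))
k=tri(f,(241.75,296.75),s,ks);print('knob',k,tocr(k))
for a,b in((f,'top'),(s,'side')): print(b,'pred knob',proj(a,cr(-20,-75,99)/1 if 0 else cr(-.02,-.075,.099)),'hinge',proj(a,cr(-.02,.085,.078)),'railfront',proj(a,cr(-.105,0,.062)),'bridge',proj(a,cr(.064,0,.084)))
print('jar',onz(f,341,262,.13),'can',onz(f,336,187,.17))
print('knob ik',[ (w,ik(k+[0,0,.003],down(yc+w))) for w in(np.pi/2,-np.pi/2)])
E
```

```text
handle [0.51993087 0.24521709 0.09001154] [ 0.02978756 -0.00112281  0.09001154]
(np.float64(264.4761904761905), np.float64(186.83333333333334)) 42
knob [0.4480778  0.19817303 0.09765949] [-0.01496399 -0.07442563  0.09765949]
top pred knob [240.69941632 298.87943108] hinge [170.3859509  263.64914543] railfront [190.55884205 321.86708533] bridge [227.56071534 243.78103732]
side pred knob [261.9853805  186.25783454] hinge [284.00246541 151.87968492] railfront [241.20853122 172.65382095] bridge [306.35199432 176.4161974 ]
jar [0.51226146 0.00912013 0.13      ] can [0.64520454 0.01937974 0.17      ]
knob ik [(1.5707963267948966, array([-0.24,  0.59, -0.34,  2.05,  0.35,  0.56, -1.27])), (-1.5707963267948966, array([ 0.19,  0.8 , -1.06,  2.04,  0.94,  0.89,  1.29]))]
```

```bash
sed -i 's/C0=np.array(\[.4935,.259,0\])/C0=np.array([.498,.257,0])/' h.py; cat >> h.py <<'E'
HG=(-.02,.085,.078)
def knob(th,x=-.02): 
    return cr(x,.085-(.16*np.cos(th)-.021*np.sin(th)),.078+.16*np.sin(th)+.021*np.cos(th))
E
python3 - <<'E'
from h import *
r=down(yc+np.pi/2)
K=np.array([.4480778,.198173,.099])
print('arc ik',[ik(knob(t)+[0,0,.003],r) for t in(0,.7,1.4,2.15)], knob(0))
p=np.array(bot.current_ee_pos())
bot.line_to(p+[.1,.0,.14],v=.3)
bot.move_ptp(K+[0,0,.14],r)
print(bot.current_time(),bot.current_ee_pos(),bot.current_joint_pos())
bot.line_to(K+[0,0,.045],v=.2)
snap('top','k_top.png');s=snap('side','k_side.png')
a=cv2.imread('pics/k_top.png')[200:350,140:340];b=cv2.imread('pics/k_side.png')[80:230,190:340]
cv2.imwrite('pics/k.png',np.hstack([cv2.resize(a,(460,345),interpolation=2),cv2.resize(b,(340,340),interpolation=2)[:, :].__class__(0) if 0 else cv2.resize(b,(340,345),interpolation=2)]))
E
```

```text
arc ik [array([-0.24,  0.58, -0.34,  2.05,  0.35,  0.56, -1.27]), array([-0.07,  0.54, -0.7 ,  1.85,  0.43,  0.91, -1.41]), array([-0.15,  0.65, -0.82,  1.56,  0.51,  1.15, -1.52]), array([-0.34,  0.82, -0.74,  1.31,  0.55,  1.22, -1.55])] [0.44778172 0.1978128  0.099     ]
4.05 [0.44856005 0.19743842 0.23888952] [ 0.23260813  0.53764114 -1.05394072  1.89168049  0.54466455  1.03473161
 -1.49843929]
```

View pics/k.png

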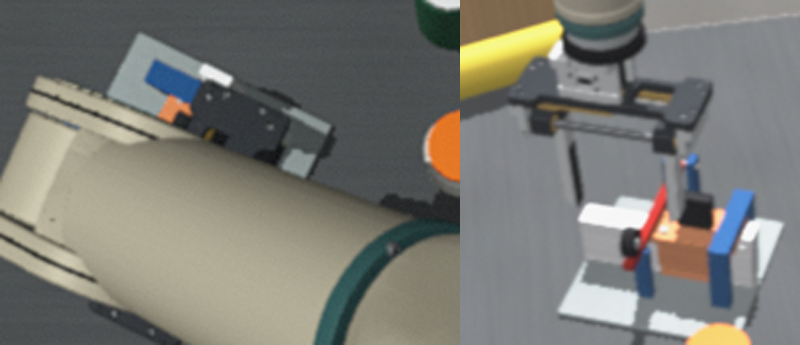

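The fingers straddle the knob along the cradle's x axis, so I'll grip it and swing the bar along its arc.

```bash
python3 - <<'E'
from h import *
K=np.array([.4480778,.198173,.099])
print(bot.line_to(K+[0,0,.002],v=.1,guard=8)); 
bot.close_gripper(); print('open',bot.current_opening(),bot.current_contact_force())
p0=np.array(bot.current_ee_pos())
k0=knob(0.)
for t in np.arange(.15,2.16,.2):
    try: bot.line_to(p0+knob(t)-k0,v=.12)
    except bot.PlanningError as e: print('plan',t,e);break
    print(round(t,2),np.round(bot.current_contact_force(),1),bot.current_time())
print(bot.current_opening())
snap('top','u_top.png');snap('side','u_side.png')
a=cv2.imread('pics/u_top.png')[180:330,120:280];b=cv2.imread('pics/u_side.png')[60:230,190:340]
cv2.imwrite('pics/u.png',np.hstack([cv2.resize(a,(420,400),interpolation=2),cv2.resize(b,(353,400),interpolation=2)]))
E
```

```text
False
open 0.01380611253558905 [-0.07369349  1.37726644  0.50151528]
0.15 [ 0.1  1.  -0.2] 6.9083
0.35 [ 1.5  3.6 -0.6] 7.325
0.55 [ 1.7  3.  -3.3] 7.7417
0.75 [ 1.3  1.1 -2.2] 8.1583
0.95 [ 0.5  0.6 -1.9] 8.575
1.15 [-0.4 -0.5 -0.9] 8.9917
1.35 [ 0.9 -1.3  0.6] 9.4083
1.55 [ 1.3 -1.3  4.8] 9.825
1.75 [1.8 1.3 6.1] 10.2417
1.95 [3.  2.7 6.7] 10.6583
2.15 [4.3 5.1 7.1] 11.075
0.01347592833246019
```

View pics/u.png

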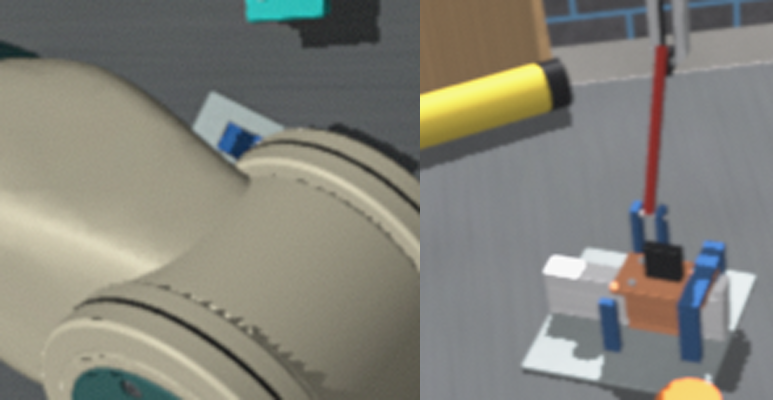

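The bar is up near 2.1 rad, clear of the gripper's workspace. Next I'll release it and go above the handle.

```bash
python3 - <<'E'
from h import *
bot.release(); p=np.array(bot.current_ee_pos()); bot.line_to(p+[0,0,.12],v=.25)
H=np.array([.5199,.2452,.0]); yt=.4475; M=np.array([.5165,-.298,0])
for w in(0,np.pi,-np.pi):
    print(w,[ik(H+[0,0,z],down(yc+w)) for z in(.3,.095)],[ik(M+[0,0,z],down(yt+w2)) for z in(.3,.155) for w2 in (0,np.pi)])
try: bot.move_ptp(H+[0,0,.24],down(yc))
except bot.PlanningError: print('alt'); bot.move_ptp(H+[0,0,.24],down(yc+np.pi))
print(bot.current_time(),bot.current_joint_pos())
bot.line_to(H+[0,0,.145],v=.2)
snap('top','h_top.png');snap('side','h_side.png')
a=cv2.imread('pics/h_top.png')[180:330,120:280];b=cv2.imread('pics/h_side.png')[60:230,190:340]
cv2.imwrite('pics/hh.png',np.hstack([cv2.resize(a,(420,400),interpolation=2),cv2.resize(b,(353,400),interpolation=2)]))
E
```

```text
0 [array([-0.08,  0.49, -0.64,  1.59,  0.31,  1.17, -2.8 ]), array([-0.19,  0.71, -0.48,  1.82,  0.47,  0.72, -2.94])] [array([ 1.02,  0.6 , -0.92,  1.53,  0.49,  1.26, -1.09]), array([ 1.14,  0.72, -1.24,  1.53,  0.69,  1.39,  1.87]), array([ 0.96,  0.73, -0.81,  1.71,  0.63,  0.98, -1.21]), array([ 1.13,  0.93, -1.24,  1.71,  0.93,  1.23,  1.67])]
3.141592653589793 [array([ 0.14,  0.61, -1.06,  1.59,  0.55,  1.27,  0.12]), array([ 0.15,  0.96, -1.16,  1.82,  1.  ,  1.09, -0.26])] [array([ 1.02,  0.6 , -0.92,  1.53,  0.49,  1.26, -1.09]), array([ 1.14,  0.72, -1.24,  1.53,  0.69,  1.39,  1.87]), array([ 0.96,  0.73, -0.81,  1.71,  0.63,  0.98, -1.21]), array([ 1.13,  0.93, -1.24,  1.71,  0.93,  1.23,  1.67])]
-3.141592653589793 [array([ 0.14,  0.61, -1.06,  1.59,  0.55,  1.27,  0.12]), array([ 0.15,  0.96, -1.16,  1.82,  1.  ,  1.09, -0.26])] [array([ 1.02,  0.6 , -0.92,  1.53,  0.49,  1.26, -1.09]), array([ 1.14,  0.72, -1.24,  1.53,  0.69,  1.39,  1.87]), array([ 0.96,  0.73, -0.81,  1.71,  0.63,  0.98, -1.21]), array([ 1.13,  0.93, -1.24,  1.71,  0.93,  1.23,  1.67])]
14.275 [-0.09466315  0.54352105 -0.6186786   1.67909371  0.35531454  1.03436393
 -2.84146212]
```

View pics/hh.png

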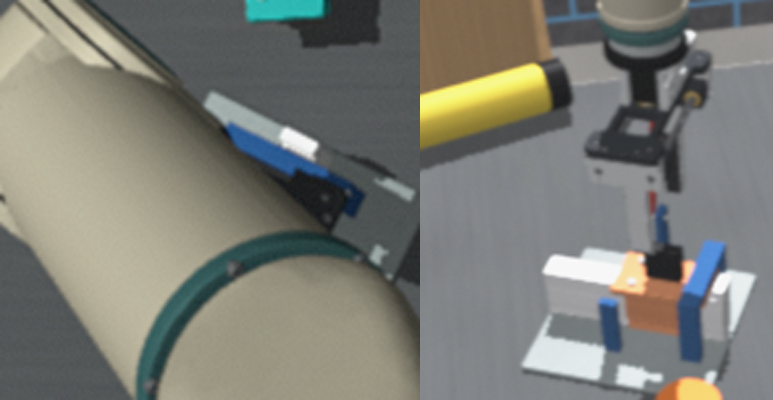

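```bash
python3 - <<'E'
from h import *
H=np.array([.5199,.2452,.0]); r=down(yc+np.pi)
bot.line_to(H+[0,0,.26],v=.3); bot.move_ptp(H+[0,0,.24],r); print(bot.current_joint_pos())
print(bot.line_to(H+[0,0,.099],v=.12,guard=6), bot.current_ee_pos(),bot.current_contact_force())
bot.close_gripper(); print('open',bot.current_opening(),bot.current_time(),bot.current_contact_force())
p=np.array(bot.current_ee_pos())
print(tocr(p), ik(p-.045*CX,r),ik(p-.045*CX+[0,0,.2],r))
print(bot.line_to(p-.045*CX,v=.08,guard=15),bot.current_contact_force(),bot.current_opening())
p=np.array(bot.current_ee_pos())
snap('side','s_side.png')
print(bot.line_to(p+[0,0,.03],v=.08,guard=12),bot.current_contact_force(),bot.current_opening())
snap('side','l_side.png')
a=cv2.imread('pics/s_side.png')[60:230,190:340];b=cv2.imread('pics/l_side.png')[60:230,190:340]
cv2.imwrite('pics/sl.png',np.hstack([cv2.resize(x,(353,400),interpolation=2) for x in(a,b)]))
E
```

```text
[ 0.13262454  0.67943709 -1.05892288  1.67326335  0.63551146  1.17503303
  0.03767437]
False [0.52035335 0.24563496 0.0997454 ] [ 0.64046108 -0.14565763 -0.58073261]
open 0.013694762319641781 20.4833 [0.81093669 1.97742403 0.66109615]
[ 0.02475893 -0.00117448  0.09901659] [ 0.01  0.8  -0.92  1.89  0.83  0.89 -0.21] [ 0.13  0.58 -1.11  1.66  0.55  1.25  0.03]
False [-0.83435597  0.93152287  0.75886638] 0.013798012808161973
False [ 0.07088458  0.11177329 -2.32618988] 0.013936135391968873
```

View pics/sl.png

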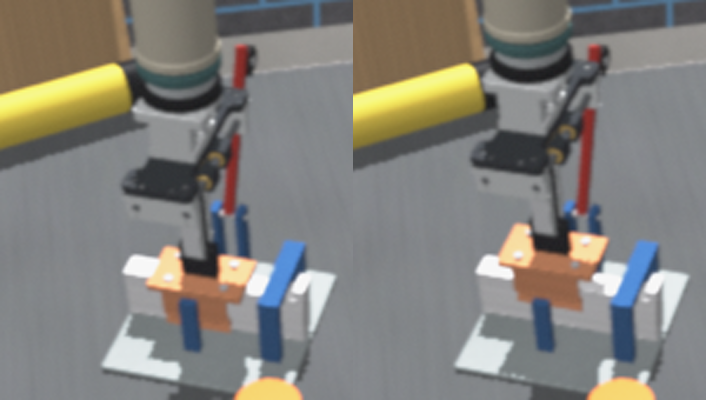

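```bash
python3 - <<'E'
from h import *
yt=.4475; M=np.array([.5165,-.298,0]); r=down(yt)
p=np.array(bot.current_ee_pos())
bot.line_to([p[0],p[1],.34],v=.2)
try: bot.line_to(M+[0,0,.34],r,v=.2); print('line')
except bot.PlanningError as e: print(e); bot.move_ptp(M+[0,0,.34],r)
print(bot.current_joint_pos(),bot.current_time())
bot.line_to(M+[0,0,.225],v=.2)
print(bot.current_ee_pos(),bot.current_contact_force(),bot.current_opening(),bot.current_time())
f=snap('top','t_top.png');s=snap('side','t_side.png')
P=np.array(bot.current_ee_pos())
for nm,F in(('top',f),('side',s)):print(nm,'pred bore/handle/axis',proj(F,P-[0,0,.059]),proj(F,P-[0,0,.009]),proj(F,[M[0],M[1],.1]))
a=cv2.imread('pics/t_top.png')[140:330,420:570];b=cv2.imread('pics/t_side.png')[220:440,250:440]
cv2.imwrite('pics/t.png',np.hstack([cv2.resize(a,(395,500),interpolation=2),cv2.resize(b,(400,463),interpolation=2) if 0 else cv2.resize(b,(400,500),interpolation=2)]))
E
```

```text
line
[ 0.80298643  0.47340157 -0.52618408  1.46798482  0.24218947  1.26518247
 -0.87038944] 26.0
[ 0.51743098 -0.29809529  0.22599433] [ 0.50312817 -0.04790812 -1.5754804 ] 0.013403208993840732 26.725
top pred bore/handle/axis [513.56870536 258.05943355] [523.05623552 254.73538511] [502.02030818 262.70943332]
side pred bore/handle/axis [335.4809848  348.52074115] [335.40879539 331.02211447] [334.8055976  369.97867941]
```

View pics/t.png

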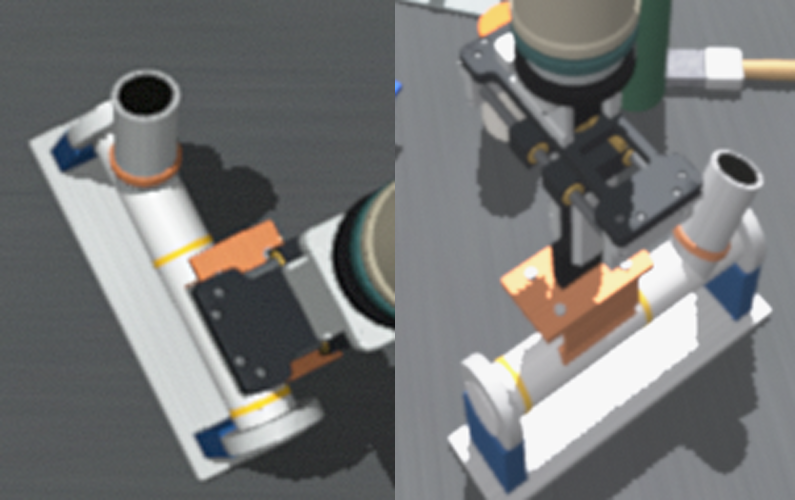

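The side view puts the spine's diagonal centre at about (337,339), against (335,338) predicted, and the clip is between the two rings. I'll push it down.

```bash
python3 - <<'E'
from h import *
P=np.array(bot.current_ee_pos()); M=np.array([.5165,-.298,0])
for z in np.arange(.195,.1569,-.004):
    g=bot.line_to(M+[0,0,z],v=.05,guard=30)
    print(round(z,3),g,np.round(bot.current_ee_pos(),4),np.round(bot.current_contact_force(),1),round(bot.current_opening(),4))
    if g: break
print(bot.current_time())
f=snap('side','p_side.png');snap('top','p_top.png')
a=cv2.imread('pics/p_top.png')[140:330,420:570];b=cv2.imread('pics/p_side.png')[220:440,250:440]
cv2.imwrite('pics/p.png',np.hstack([cv2.resize(a,(395,500),interpolation=2),cv2.resize(b,(400,500),interpolation=2)]))
E
```

```text
0.195 False [ 0.5167 -0.298   0.195 ] [ 0.6  0.4 -1.3] 0.0139
0.191 False [ 0.5164 -0.2978  0.1909] [-0.2 -1.2 -2.4] 0.0134
0.187 False [ 0.5168 -0.2976  0.1871] [-0.4  0.7 -0.1] 0.0134
0.183 False [ 0.5174 -0.2979  0.1838] [0.1 1.2 5. ] 0.0135
0.179 False [ 0.5175 -0.2979  0.18  ] [0.2 1.6 6.1] 0.0136
0.175 False [ 0.5175 -0.2979  0.1758] [-0.2  2.3  4.9] 0.0137
0.171 False [ 0.5171 -0.2978  0.1711] [0.8 2.  1.3] 0.0135
0.167 False [ 0.5163 -0.2979  0.1661] [ 1.9  2.1 -4. ] 0.0135
0.163 False [ 0.5157 -0.298   0.1617] [ 2.3  0.6 -8. ] 0.0137
0.159 False [ 0.516  -0.2982  0.1586] [ 1.5  0.  -5. ] 0.0135
29.825
```

View pics/p.png

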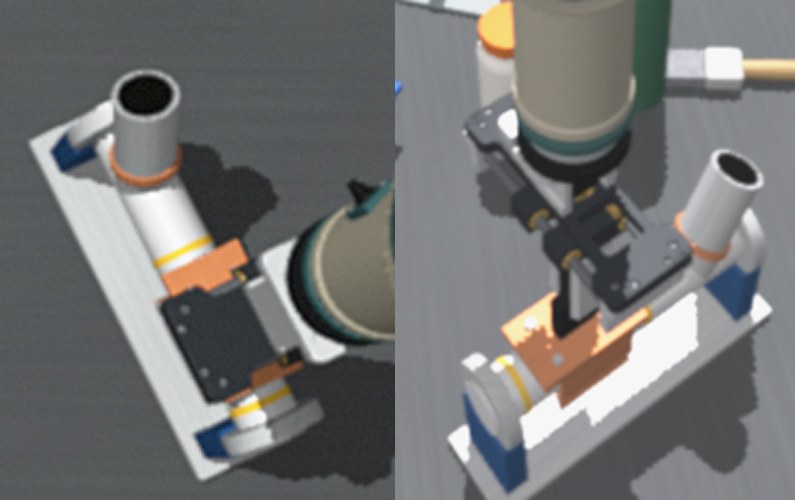

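```bash
python3 - <<'E'
from h import *
M=np.array([.516,-.298,0])
print(bot.line_to(M+[0,0,.152],v=.03,guard=18),bot.current_ee_pos(),bot.current_contact_force())
bot.wait(.2);bot.release()
p=np.array(bot.current_ee_pos());bot.line_to(p+[0,0,.15],v=.2)
bot.move_joints([1.282, 0.628, 0.038, 1.517, -0.027, 0.996, -0.02]) if 0 else None
bot.line_to([.36,-.42,.32],v=.3)
print(bot.current_time(),bot.current_contact_force())
f=snap('top','e_top.png');s=snap('side','e_side.png')
a=cv2.imread('pics/e_top.png')[100:340,130:560];b=cv2.imread('pics/e_side.png')[100:440,230:440]
cv2.imwrite('pics/e.png',np.hstack([cv2.resize(a,(480,560)) if 0 else cv2.copyMakeBorder(cv2.resize(a,(450,251),interpolation=2),0,309,0,0,0),cv2.resize(b,(346,560),interpolation=2)]))
for nm,F in(('top',f),('side',s)):
    h=cv2.cvtColor(F['frame'],cv2.COLOR_RGB2HSV);m=cv2.inRange(h,(5,90,80),(17,255,255));m[:, :300 if nm=='top' else 280]=0
    n,l,st,ce=cv2.connectedComponentsWithStats(m)
    for i in range(1,n):
        if st[i][4]>100: print(nm,st[i],ce[i])
E
```

```text
True [ 0.51624014 -0.29855319  0.15832983] [-0.65131999  0.4110926   4.52497023]
33.325 [-0.36263047  0.34215115 -0.59708731]
top [462 196  27  15 116] [475.04310345 205.39655172]
top [ 479  230   57   63 1684] [504.97327791 262.77553444]
top [326 248  31  32 788] [341.02284264 263.04568528]
side [289 223  30  23 178] [304.01123596 238.39325843]
side [417 249  38   6 146] [435.32191781 251.53424658]
side [382 314  25  21 105] [391.54285714 326.88571429]
side [ 301  337   70   62 1019] [337.79980373 373.22374877]
```

View pics/e.png

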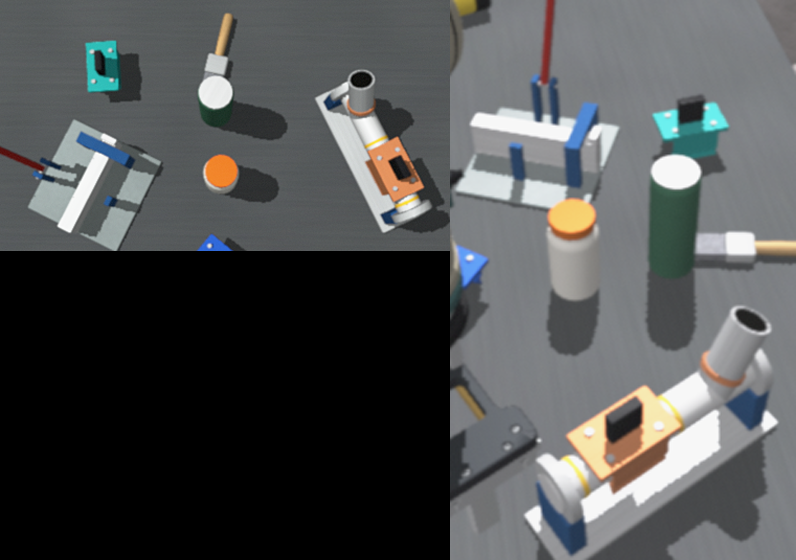

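```bash
python3 - <<'E'
from h import *
f=snap('top');s=snap('side');pts=[]
for F,c,nm in((f,(505,258),'t'),(s,(337,362),'s')):
    h=cv2.cvtColor(F['frame'],cv2.COLOR_RGB2HSV);m=cv2.inRange(h,(0,0,0),(180,150,45))
    n,l,st,ce=cv2.connectedComponentsWithStats(m)
    i=min((i for i in range(1,n) if st[i][4]>40),key=lambda i:np.hypot(*(ce[i]-c)));print(nm,st[i],ce[i]);pts.append(ce[i])
    # four white screws on the spine
    w=cv2.inRange(h,(0,0,150),(180,60,255));n,l,st,ce=cv2.connectedComponentsWithStats(w)
    print([(ce[i].round(1).tolist(),int(st[i][4])) for i in range(1,n) if st[i][4]<30 and np.hypot(*(ce[i]-c))<35])
X=tri(f,pts[0],s,pts[1]);print('handle',X)
yt=.4475;d=np.array([np.cos(yt),np.sin(yt)]);e=X[:2]-[.5165,-.298];print('along',e@d,'lat',e@[-d[1],d[0]])
for nm,F,p in(('t',f,pts[0]),('s',s,pts[1])):
    print(nm,'expected handle px',proj(F,[.5165,-.298,.15]),'got',p)
E
```

```text
t [502 250  20  22 243] [511.76954733 260.46090535]
[([509.3, 242.5], 14), ([492.0, 250.5], 16), ([507.2, 280.1], 17)]
s [326 348  20  20 189] [335.0952381  357.84656085]
[([348.0, 333.0], 1), ([345.0, 334.0], 1), ([350.0, 334.0], 1), ([342.0, 336.0], 1), ([339.0, 338.0], 1), ([334.0, 341.0], 1), ([336.0, 340.0], 1), ([331.0, 343.0], 1), ([328.0, 345.0], 1), ([325.0, 347.0], 1), ([323.0, 348.0], 1), ([320.0, 350.0], 1), ([317.0, 352.0], 1), ([312.0, 355.0], 1), ([314.0, 354.0], 1), ([309.0, 357.0], 1), ([306.0, 359.0], 1), ([303.0, 361.0], 1), ([326.7, 377.1], 13)]
handle [ 0.51610602 -0.30202371  0.1456927 ]
along -0.0020963013316019252 lat -0.0034570224872038174
t expected handle px [510.2874422  259.84321705] got [511.76954733 260.46090535]
s expected handle px [334.709837   354.32409269] got [335.0952381  357.84656085]
```

```bash
python3 -c "
from h import *
print(bot.current_time(),bot.current_contact_force(),bot.current_opening());bot.job_done()"
```

```text
33.525 [ 0.40114902 -0.22743991  0.11367641] 0.09402678623669838
the job is handed in; nothing more can be done
```

I swung the red bar up to about 2.1 rad and left it standing. I then slid the copper clip out from under the bridge, carried it over and snapped it onto the tube between the two yellow rings. I let go, backed the arm off and handed the job in at 33.5 s; it reported no verdict.

**Snapping on:** the resistance rose and then reversed into a pull as the clip snapped over. A final push stopped firmly at a tool height of 158 mm, against 159 mm expected when fully home.

**Clip position:** the handle measured from both cameras is 2 mm off along the tube, 3.5 mm to the side and 4 mm low of the expected point. The side and height figures are close to the 4 mm limit. I put them down to shading of the handle and the two cameras' estimates of the mark differing by about 5 mm.

**Not measured:** I did not read the arm spread directly.

**Surroundings:** the last pictures show the bar standing and the can, jar and brush where they were. The gripper was open and clear of everything, with contact force near zero.

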